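Float a carton tilter level for the label scan, then ease it over

ROBOT

A 6-joint arm with a two-finger parallel gripper is mounted at the origin on the work surface. World frame = base frame: x ahead of the robot, y to its left, z up, the work surface at z = 0. Lengths are in mm, angles in rad, forces in N, time in s.
With the tool pointing down it reaches from about 350 to 775 mm from the base axis. Payload 7.3 kg.
Tool frame: the origin (TCP) lies at the centre of the arm's flange, where the gripper is bolted on; the fingertips stand 178 mm ahead of it and the grasp point (between the pads) lies 159 mm ahead of it; z points along the fingers, y is the line along which they close (so a half turn about z gives the same grasp; the last joint's range is limited). The gripper opens to 92 mm and grips with 3 to 60 N. Pads are 19 mm wide; open, the fingers measure 130 mm over their backs; the gripper's body (75 mm by 190 mm) begins 47 mm behind the grasp point.
Start: joints at [-1.361, 0.342, 1.524, -0, 1.275, -0.146], TCP at [182.898, -492.114, 404.741] pointing down, gripper open.
Joint ranges: [-2.53, 2.53], [-0.77, 2.02], [0.04, 2.7], [-1, 4.14], [0.28, 2.66], [-3.11, 3.11]. Speed limits (rad/s): [2.57, 2.57, 3.14, 3.14, 3.14, 3.14].

INTERFACE

Orientations are given as [roll, pitch, yaw] about the fixed x, y, z axes, in that order (R = Rz(yaw) Ry(pitch) Rx(roll)).
In Python, from plant import * gives the robot as it stands. The module is installed in compiled form; this text tells all that it offers.
- The arm moves only by the shell command python3 -m inch 'ROWS'. ROWS is JSON, a list of rows, each a list of 5 numbers: the shift along the tool's x, y, z in m, then the turn about the tool's z in rad, then the opening, from 0 (shut) to 1 (fully open). In form: [[tx, ty, tz, spin, claw], ...]. A call has 1 to 8 rows; each row is the pose to reach, as a shift and turn from the pose commanded when the call began, along the tool's axes at that moment; what a row does not reach only later rows make up. A row lasts 1/12 s, in which the tool goes at most 41.7 mm and 7.16 degrees, less where a joint would pass 70% of its speed; a pose out of reach is approached as far as the arm can. A call with a gripper value outside its range is refused whole. The fingers move at their own pace and stop on an object; the grip force is fixed at half the most. Time passes only in rows, so rows that repeat a pose let the fingers close. It gives the time, the measured TCP pose, the force, the opening and the grip force at its end, in the units of the state.
- get_obs(): the state, without advancing time (a new reading comes with each control period).
- capture(name): name is "side" or "top"; returns a dict with "color" (420x560x3 uint8, red, green, blue), "intrinsics" (3x3 intrinsics, pixels), "pose" (4x4, takes a point from camera to world coordinates). Camera axes: x right, y down, z forward; pixel columns grow to the right and rows downward; lengths in mm; the calibration is good to about 2 mm. A picture is of the moment at which its call begins. There is no depth.
- close_job(): hands the job in; it is judged then, once.
Trained networks look in a picture, given as the dict that the camera call returned (one of the last four; its "shot" number tells which), for a name from the list of things; names that differ only in an ending like _2 or _b are one class to them, and where a whole thing is asked for, a point or a joint stands for the part that bears it (a point fixed in the world has none). Each returns a list of dicts, best first, with "conf" (0 to 1); they miss things now and then, are a little off and sometimes report something else, mostly with a low value. They report only what shows in the picture. A call takes as long as a camera call.
- look_for(picture, target): "rect" ([centre column, centre row, width, height] in pixels, round what is visible of it).
- trace(picture, target): "pixels" (420x560 bool, what is visible of it) and "rect" ([centre column, centre row, width, height] in pixels, round what is visible of it).
- tip_of(picture, target): "centre" ([column, row] in pixels: a listed point, or the origin of a listed thing).
The state is a dict: "time": time; "joint_positions": joint angles; "dq": joint speeds; "tau": joint torques, N m; "tool_pos": TCP position; "tcp_rot": TCP orientation; "contact_force": force on the tool from outside, world axes, zero at the start; "moment": the same for the moment, N m; "grip_width": finger opening in mm; "finger_force": force on a finger pad.
Only numpy, scipy, OpenCV 4.12 (cv2) and the standard library are available. Lean on these libraries where they do the work, as an engineer would, in place of code of your own. Each camera call takes 0.05 s, during which the arm holds its last target. There are 200 camera calls.

TASK

With the spring handle on the near side of the carton tilter, lift the loaded tray off the stop it rests on, bring it to level and keep it floating there, within 4 degrees of level, for at least five seconds on end while its labels are scanned; then ease it down onto the opposite stop and let go. Move it only by the handle: never touch the tray or its cartons, never let it swing fast or bang onto a stop, and leave the other things on the bench alone.

Things in the scene. Friction and masses are not known exactly. Their poses are not given: they have to be found in the camera images.
- stand: fixed stand of the carton tilter: dark base plate 290 (x) x 400 (y) x 12 mm, grey posts at x = -118 and +118 mm carrying the tilt axis. Origin: centre of the underside, on the bench. The tilt axis runs along the stand's x, 170 mm above the bench. Its -x side (with the handle) faces the robot, turned by up to 0.3 rad.
- tilt (a joint): tilt of the loaded tray about the stand's x axis, rad: 0 level, positive: the stand's -y end is down. Stops at -0.26 (start: rests there by its weight, +y end down) and +0.26. With the handle held still the tray still falls away from level (time constant 0.5 to 1 s), so keep correcting. Over 0.4 rad/s counts as swinging fast or banging. Bearing damping only 0.006 N m s/rad.
- spring_handle (a joint): angle of the handle arm relative to the tray, rad, same axis and sign as tilt; 0: square to the tray. Arm angle from upright = tilt + spring_handle. A torsion spring of 0.2 N m/rad (damping 0.02 N m s/rad) joins arm and tray: turned by +q against the tray it pushes the tray with +0.2 q N m. Range -1.2 to 1.2; lifting the tray off its stop takes about 0.15 to 0.8 rad.
- grip_bar (a point): middle of the handle's black round bar, diameter 14 mm, 66 mm long, parallel to the tilt axis. At arm angle a from upright it is at x -0.18, y -0.13 sin a, z 0.17 + 0.13 cos a (m) in the stand's frame. Grip from above, fingers closing along the stand's y; it turns in the fingers. The arm, a flat steel bar 10 mm wide, stands 34 mm from here towards +x. Arm and bar: 35 g.
- tray: aluminium tray 190 (x) x 500 (y) mm, 40 mm rims, with two taped cartons 160 x 165 x 90 mm fast in it, a white packet on each. Not to be touched. Origin on the tilt axis. 2.5 kg, top-heavy: weight drives it from level with about 0.34 N m per rad, inertia 0.064 kg m2 about the axis; hidden mass scales both by 0.85 to 1.2, uneven load adds a constant torque up to 0.05 N m.
- tape_roll: loose brown roll of packing tape, 104 mm across, 48 mm high, origin at the underside. Bystander.
- label_roll: loose pale roll of labels standing on end, 90 mm across, 70 mm high, origin at the underside. Bystander.
- glue_can: loose white can, 52 mm across, 100 mm high, origin at the underside. Bystander.
- small_carton: loose cardboard carton 130 x 90 x 70 mm, origin at the underside. Bystander.
- marker: loose black marker lying down, 18 mm thick, 130 mm long. Bystander.
- cutter: loose red carton cutter lying flat, 175 mm long, 14 mm high. Bystander.

How it is judged:
By the outcome, as a careful person would: the job done as asked, in the order asked, and still so for the second after the job is handed in, with the robot touching nothing.
It also fails if it takes over 72 s, if anything falls off the work surface, if the arm or the gripper's body presses on something with over 40 N, if the wrist force passes 120 N, or if a joint passes its speed limit or range.

## Working session

There is one attempt and no reset: what is moved stays moved. The work goes in short steps, Python scripts to look and compute and a shell command to move; the robot and the scene stay as the last step left them, time stands still between calls to the robot, and variables do not carry over. Pictures are saved under pics/ and viewed, at most 10 in all, crops included, and the job is handed in when it is done.

```bash
mkdir -p pics
cat > h.py <<'E'
from plant import *
import numpy as np, cv2
def ray(p,px):
    d=np.linalg.inv(p["intrinsics"])@np.array([px[0],px[1],1.]); T=np.array(p["pose"])
    return T[:3,3],T[:3,:3]@d/np.linalg.norm(d)
def onz(p,px,z):
    o,d=ray(p,px); return o+d*(z-o[2])/d[2]
def proj(p,X):
    T=np.array(p["pose"]); c=T[:3,:3].T@(np.array(X)-T[:3,3]); u=p["intrinsics"]@c; return u[:2]/u[2]
def tri(pa,a,pb,b):
    o1,d1=ray(pa,a);o2,d2=ray(pb,b)
    A=sum(np.eye(3)-np.outer(d,d) for d in(d1,d2)); B=sum((np.eye(3)-np.outer(d,d))@o for o,d in((o1,d1),(o2,d2)))
    X=np.linalg.solve(A,B); return X,np.linalg.norm(np.cross(d1,d2)@(o1-o2))/np.linalg.norm(np.cross(d1,d2))
E
python3 - <<'E'
from h import *
s=capture("side");t=capture("top")
for n,p in(("side",s),("top",t)):
    cv2.imwrite(f"pics/{n}0.png",p["color"][:,:,::-1]); print(n,np.round(p["pose"],3).tolist(),np.round(p["intrinsics"],1).tolist())
    for k in("grip_bar","stand","tray"): print(k,[(np.round(r["centre"],1).tolist(),round(r["conf"],2)) for r in tip_of(p,k)[:3]])
a=tip_of(s,"grip_bar");b=tip_of(t,"grip_bar")
if a and b: print(tri(s,a[0]["centre"],t,b[0]["centre"]))
a=tip_of(s,"tray");b=tip_of(t,"tray")
if a and b: print(tri(s,a[0]["centre"],t,b[0]["centre"]))
for k in("stand",):
    for p in(s,t):
        for r in tip_of(p,k)[:1]: print(onz(p,r["centre"],0))
o=get_obs();print(o)
E
```

```text
side [[0.774, -0.302, 0.557, -266.958], [-0.633, -0.396, 0.666, -869.893], [0.019, -0.868, -0.497, 841.723], [0.0, 0.0, 0.0, 1.0]] [[440.1, 0.0, 280.0], [0.0, 440.1, 206.3], [0.0, 0.0, 1.0]]
grip_bar [([265.9, 163.3], 0.71)]
stand [([313.4, 234.5], 0.82)]
tray [([219.0, 205.5], 0.74), ([313.9, 233.8], 0.54)]
top [[-0.073, -0.977, 0.202, 221.533], [-0.997, 0.071, -0.018, 22.67], [0.004, -0.202, -0.979, 1267.211], [0.0, 0.0, 0.0, 1.0]] [[441.9, 0.0, 274.9], [0.0, 441.9, 210.0], [0.0, 0.0, 1.0]]
grip_bar []
stand [([259.9, 152.0], 0.76)]
tray [([251.1, 138.3], 0.94)]
(array([469.60286749,  94.13186685, 224.25877614]), np.float64(300.2827174241608))
[643.25949043  34.4983945    0.        ]
[663.37374518  30.76977723   0.        ]
{'time': 0.7, 'joint_positions': array([-1.36098518e+00,  3.41960520e-01,  1.52408749e+00, -9.03321033e-06,
        1.27535432e+00, -1.46028620e-01]), 'dq': array([ 0.00271515,  0.00072753, -0.00039004,  0.00019992, -0.00159541,
        0.000146  ]), 'tau': array([-2.85898772e-03, -4.31031454e+01, -2.44446087e+01,  7.18596764e-02,
        4.82879835e-02, -3.76337664e-05]), 'tool_pos': array([ 182.90501798, -492.11416472,  404.76538675]), 'tcp_rot': array([3.14140562e+00, 3.62438754e-05, 3.55842389e-01]), 'contact_force': array([ 0.16294253,  0.22209031, -0.8134853 ]), 'moment': array([ 0.0196867 , -0.0265079 , -0.03098947]), 'finger_force': 0.0, 'grip_width': 91.60835685480795}
```

View pics/side0.png

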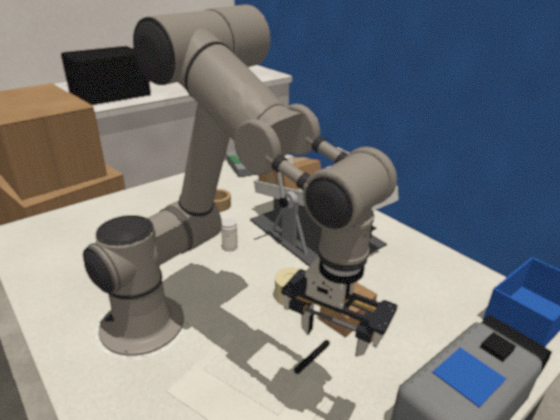

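View pics/top0.png

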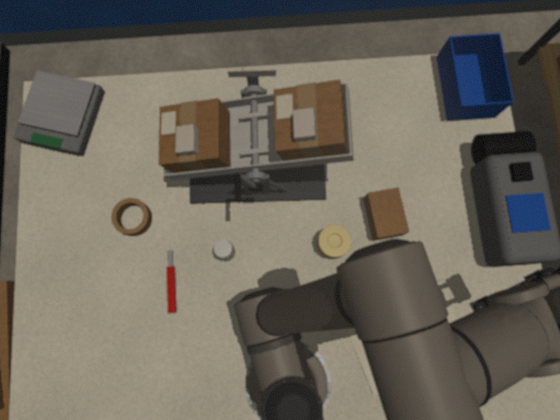

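Side: the handle is near (290,185), with the arm in front of part of the tray. Top: the stand's near post is at about (256,180), the bar probably at (229,205), and all bystanders are well apart. I'll zoom in and overlay a model.

```bash
cat >> h.py <<'E'
def stand_T(cx,cy,yaw):
    c,s=np.cos(yaw),np.sin(yaw)
    return lambda X:np.array([cx+c*X[0]-s*X[1],cy+s*X[0]+c*X[1],X[2]])
def rx(t,X): return [X[0],X[1]*np.cos(t)-X[2]*np.sin(t),170+X[1]*np.sin(t)+X[2]*np.cos(t)]
E
python3 - <<'E'
from h import *
from scipy.optimize import least_squares
t=capture("top")
import pickle; pickle.dump({k:t[k] for k in("color","intrinsics","pose")},open("t0.pkl","wb"))
for k in("stand","tray","grip_bar","spring_handle"):
    for r in trace(t,k)[:2]:
        m=r["pixels"].astype(np.uint8); ys,xs=np.nonzero(m)
        print(k,round(r["conf"],2),np.round(r["rect"],1),m.sum(),[np.round(v,1) for v in cv2.minAreaRect(np.c_[xs,ys].astype(np.float32))])
im=t["color"][60:240,140:370,::-1]
cv2.imwrite("pics/topc.png",cv2.resize(im,None,fx=3.3,fy=3.3,interpolation=cv2.INTER_CUBIC))
E
```

```text
stand 0.57 [254.9 135.  196.4 138.6] 19975 [array([254.3, 134.9]), array([133.6, 195.6]), np.float64(88.2)]
tray 0.73 [254.6 130.8 195.2  98.2] 14447 [array([253.3, 129.2]), array([ 82.2, 196.8]), np.float64(83.9)]
grip_bar 0.9 [248.5 187.3  26.8  31. ] 385 [array([243.4, 189.7]), array([30. , 25.9]), np.float64(26.6)]
spring_handle 0.66 [247.9 187.6  25.6  28.4] 352 [array([242.9, 183.3]), array([26.4, 30. ]), np.float64(63.4)]
```

View pics/topc.png

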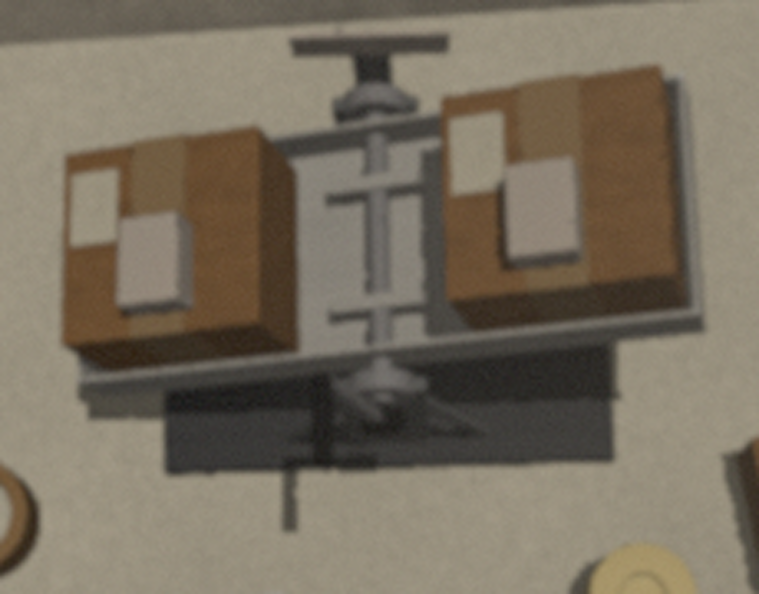

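Run:
```python
from h import *
import pickle
from scipy.optimize import least_squares
t=pickle.load(open("t0.pkl","rb"))
L=onz(t,(190,203),12);R=onz(t,(325.8,199.6),12);d=L-R
yaw=np.arctan2(-d[0],d[1]);c=(L+R)/2+145*np.array([np.cos(yaw),np.sin(yaw),0])
print(L,R,np.linalg.norm(d),yaw,c)
cc=lambda u,v:np.array([140+u/3.3,60+v/3.3])
# bar ends (crop) at z~296: near(x=-213) and far
P=[onz(t,cc(322,380),296),onz(t,cc(322,465),296),onz(t,cc(322,422),296)]
print(P)
T=stand_T(c[0],c[1],yaw)
im=cv2.resize(t["color"][60:240,140:370,::-1],None,fx=3.3,fy=3.3,interpolation=cv2.INTER_CUBIC)
def pl(pts,col):
    q=np.array([(proj(t,T(x))-[140,60])*3.3 for x in pts]).astype(np.int32); cv2.polylines(im,[q],True,col,1)
pl([(-145,-200,12),(-145,200,12),(145,200,12),(145,-200,12)],(0,255,0))
for h in(0,40): pl([rx(-.26,(x,y,h)) for x,y in((-95,-250),(-95,250),(95,250),(95,-250))],(255,0,0))
for a in(-.26,-.31):
    y=-130*np.sin(a);z=170+130*np.cos(a); pl([(-213,y,z),(-147,y,z)],(0,0,255)); pl([(-146,0,170),(-146,y,z)],(0,255,255))
pl([(-180,0,170),(180,0,170)],(255,0,255))
cv2.imwrite("pics/ov.png",im)
```

```text
[518.47400036 243.71397611  12.        ] [ 500.02670725 -151.28566608   12.        ] 395.43017076843773 -0.04666814089096948 [654.0924836  39.4497306  12.       ]
[array([508.52594928,  83.32562233, 296.        ]), array([448.37250751,  86.70364926, 296.        ]), array([478.62003953,  85.00504358, 296.        ])]
```

View pics/ov.png

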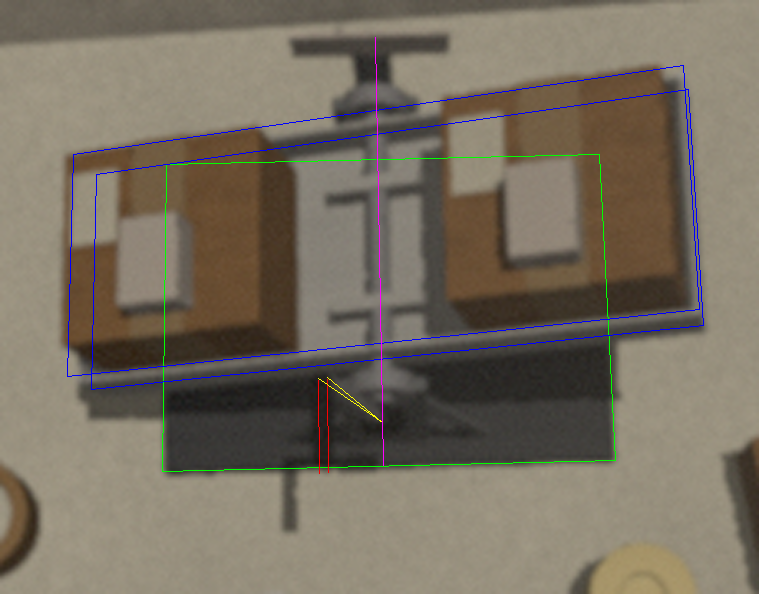

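The overlay fits the base plate, tray rims and axis. Stand is at (654, 39.5) with yaw -0.047, and the grip bar is at about (477, 85, 295). Moving there now.

```bash
python3 -m inch '[[0.279,-0.069,-0.1,0.403,1],[0.279,-0.069,-0.1,0.403,1],[0.279,-0.069,-0.1,0.403,1],[0.279,-0.069,-0.1,0.403,1],[0.279,-0.069,-0.1,0.403,1],[0.279,-0.069,-0.1,0.403,1],[0.279,-0.069,-0.1,0.403,1],[0.279,-0.069,-0.1,0.403,1]]'
```

```text
time: 1.62
tool_pos: [423.0, -327.6, 506.5]
tcp_rot: [3.141, -0.003, -0.045]
contact_force: [-0.3, -0.0, -0.8]
grip_width: 91.7
finger_force: 0.0
```

```bash
python3 -m inch '[[0.035,-0.04,0,0,1],[0.035,-0.08,0,0,1],[0.035,-0.12,0,0,1],[0.035,-0.16,0,0,1],[0.035,-0.2,0,0,1],[0.035,-0.24,0,0,1],[0.035,-0.28,0,0,1],[0.035,-0.31,0,0,1]]'
python3 -m inch '[[0,-0.04,0,0,1],[0,-0.07,0,0,1],[0,-0.095,0,0,1],[0,-0.105,0,0,1],[0,-0.105,0,0,1],[0,-0.105,0,0,1]]'
python3 - <<'E'
from h import *
s=capture("side");t=capture("top")
im=cv2.resize(s["color"][120:300,200:440,::-1],None,fx=3.3,fy=3.3,interpolation=cv2.INTER_CUBIC)
o=get_obs();print(o["tool_pos"],o["tcp_rot"],o["contact_force"],o["time"])
T=stand_T(654,39.5,-.047);th=-.26
def pl(pts,col,cl=True):
    q=np.array([(proj(s,T(x))-[200,120])*3.3 for x in pts]).astype(np.int32); cv2.polylines(im,[q],cl,col,1)
pl([(-145,-200,12),(-145,200,12),(145,200,12),(145,-200,12)],(0,255,0))
for h in(0,40): pl([rx(th,(x,y,h)) for x,y in((-95,-250),(-95,250),(95,250),(95,-250))],(255,0,0))
for s_ in(-1,1): pl([rx(th,(-80,s_*y,z)) for y,z in((75,0),(75,90),(240,90),(240,0))],(255,255,0)); pl([rx(th,(x,s_*y,90)) for x,y in((-80,75),(-80,240),(80,240),(80,75))],(255,255,0))
for a in(-.29,):
    y=-130*np.sin(a);z=170+130*np.cos(a); pl([(-213,y,z),(-147,y,z)],(0,0,255)); pl([(-146,0,170),(-146,y,z)],(0,255,255))
cv2.imwrite("pics/ovs.png",im)
for p in(s,t): print([(np.round(r["centre"],1),r["conf"]) for r in tip_of(p,"grip_bar")], proj(p,T((-180,37,294.6))))
E
```

```text
time: 2.28
tool_pos: [469.4, -19.4, 505.0]
tcp_rot: [-3.141, -0.001, -0.046]
contact_force: [1.2, -0.5, 0.1]
grip_width: 91.8
finger_force: 0.0
time: 2.78
tool_pos: [474.9, 82.4, 504.6]
tcp_rot: [3.141, 0.0, -0.046]
contact_force: [-0.2, -0.6, 0.1]
grip_width: 91.9
finger_force: 0.0
[475.04308006  81.49981054 504.64880946] [ 3.14094512e+00  7.01979121e-05 -4.84659817e-02] [0.20960737 0.48110626 0.15233824] 2.8833
[(array([267.7, 166.6]), 0.68)] [266.73870038 163.93688573]
[(array([237.4, 186.4]), 0.49)] [237.73000467 189.17426616]
```

View pics/ovs.png

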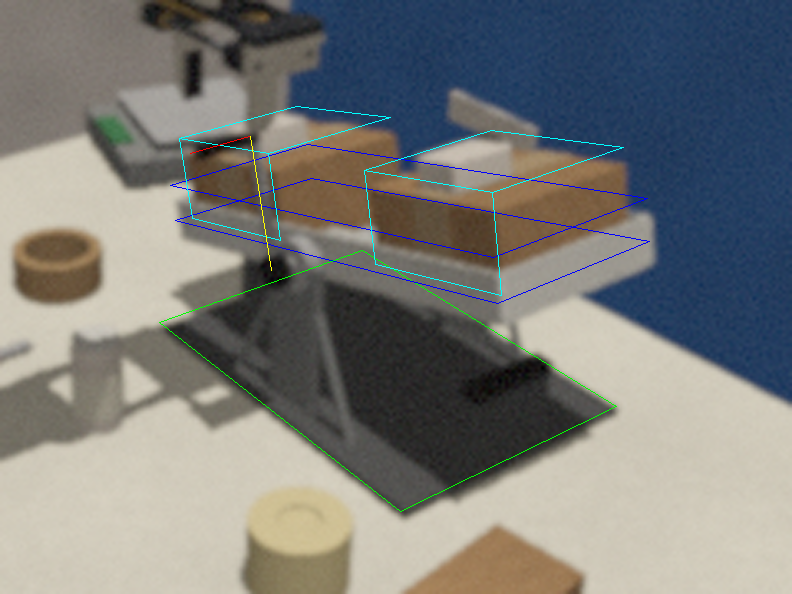

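Overlay agrees in the side view: bar at about (265,165), -y end of the tray fully visible at about (390,190). The tray floor lies about 22 mm below the axis. Descending and gripping.

```bash
python3 -m inch '[[0.001,-0.003,0.01,0,1],[0.001,-0.003,0.02,0,1],[0.001,-0.003,0.03,0,1],[0.001,-0.003,0.04,0,1],[0.001,-0.003,0.047,0,1],[0.001,-0.003,0.05,0,1],[0.001,-0.003,0.05,0,1]]'
python3 -m inch '[[0,0,0,0,0],[0,0,0,0,0],[0,0,0,0,0],[0,0,0,0,0],[0,0,0,0,0],[0,0,0,0,0],[0,0,0,0,0],[0,0,0,0,0]]'
python3 - <<'E'
from h import *
s=capture("side");import pickle
pickle.dump({k:s[k] for k in("color","intrinsics","pose")},open("ref.pkl","wb"))
im=cv2.resize(s["color"][110:250,200:440,::-1],None,fx=3.3,fy=3.3,interpolation=cv2.INTER_CUBIC)
o=get_obs();print(o["tool_pos"],o["tcp_rot"],o["contact_force"],o["moment"],o["time"],o["grip_width"])
T=stand_T(654,39.5,-.047);th=-.26
def pl(pts,col,cl=True):
    q=np.array([(proj(s,T(x))-[200,110])*3.3 for x in pts]).astype(np.int32); cv2.polylines(im,[q],cl,col,1)
for h in(-25,15): pl([rx(th,(x,y,h)) for x,y in((-95,-250),(-95,250),(95,250),(95,-250))],(255,0,0))
for s_ in(-1,1): pl([rx(th,(-80,s_*y,z)) for y,z in((75,-22),(75,68),(240,68),(240,-22))],(255,255,0)); pl([rx(th,(x,s_*y,68)) for x,y in((-80,75),(-80,240),(80,240),(80,75))],(255,255,0))
cv2.imwrite("pics/ref.png",im)
E
```

```text
time: 3.57
tool_pos: [476.0, 85.4, 453.8]
tcp_rot: [3.141, 0.002, -0.048]
contact_force: [-0.6, 0.3, 1.8]
grip_width: 92.0
finger_force: 0.0
time: 4.23
tool_pos: [476.0, 85.6, 454.7]
tcp_rot: [3.141, -0.0, -0.047]
contact_force: [0.4, -0.4, 0.0]
grip_width: 43.0
finger_force: 0.0
[476.06825677  85.59704963 454.71342795] [ 3.14148622e+00 -5.90031716e-05 -4.72045696e-02] [ 0.23947306 -0.4736233   0.73869897] [-0.00432397  0.03595076  0.00822602] 4.2833 38.95080844158429
```

View pics/ref.png

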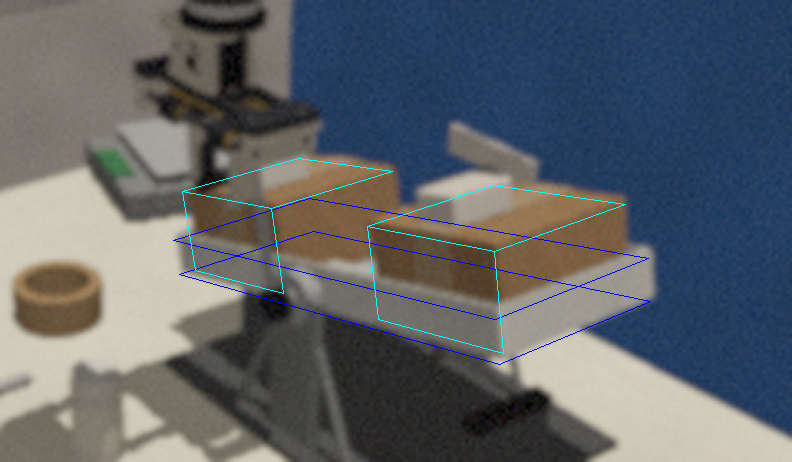

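Hand is at the bar (crop about (230,150)), tray end clear in view, model about 5 mm low. I'll correct for that, finish closing the fingers, and set up the estimator/planner.

```bash
cat > est.py <<'E'
# usage: est.py "ty_mm of rows just run (one list per call)" target n [rate]
from h import *
import pickle,sys,json,os
from scipy.optimize import minimize_scalar,least_squares
T=stand_T(654,39.5,-.047); R=np.array([[np.cos(-.047),-np.sin(-.047),0],[np.sin(-.047),np.cos(-.047),0],[0,0,1]])
ref=pickle.load(open("ref.pkl","rb")); TH0=-.26
g=lambda im:cv2.GaussianBlur(cv2.cvtColor(im,cv2.COLOR_RGB2GRAY).astype(np.float32),(0,0),1.2)
def Rx(t): c,s=np.cos(t),np.sin(t); return np.array([[1,0,0],[0,c,-s],[0,s,c]])
def points():
    M=R@Rx(TH0); o=M.T@(ref["pose"][:3,3]-T((0,0,170)))
    V,U=np.mgrid[130:260,260:420]; px=np.c_[U.ravel(),V.ravel()]
    D=(np.linalg.inv(ref["intrinsics"])@np.c_[px,np.ones(len(px))].T).T@ref["pose"][:3,:3].T@M
    best=np.full(len(px),np.inf)
    for lo,hi in(((-95,-250,-20),(95,250,20)),((-80,-240,-17),(80,-75,73))):
        a=(np.array(lo)-o)/D;b=(np.array(hi)-o)/D; tn=np.minimum(a,b).max(1);tf=np.maximum(a,b).min(1)
        best=np.where((tn<tf)&(tn<best),tn,best)
    P=o+D*best[:,None]; k=np.isfinite(best); k[k]=P[k,1]<-130
    return P[k],px[k]
P,px=points(); I0=g(ref["color"])[px[:,1],px[:,0]]
def measure(p):
    I=g(p["color"]); C=p["pose"]
    def cost(t):
        X=(P@Rx(t).T@R.T+T((0,0,170))-C[:3,3])@C[:3,:3]; u=X@p["intrinsics"].T; u=(u[:,:2]/u[:,2:]).astype(np.float32)
        J=cv2.remap(I,u[:,:1],u[:,1:],cv2.INTER_LINEAR).ravel()
        return np.minimum(abs(J-I0),25).mean()
    gr=np.arange(-.3,.31,.02); b=gr[np.argmin([cost(t) for t in gr])]
    r=minimize_scalar(cost,bounds=(b-.02,b+.02),method="bounded",options={"xatol":1e-4}); return r.x,r.fun
H=1/120
def step(th,w,d,s,a,ad):
    tq=.34*s*np.sin(th)+.2*(a-th)+.02*(ad-w)-.006*w+d
    w=w+H*tq/(.064*s); th=th+H*w
    lo,hi=th<=-.26,th>=.26
    w=np.where(lo,np.maximum(w,0),np.where(hi,np.minimum(w,0),w)); return np.clip(th,-.26,.26),w
def plan(x,a0,target,rate,n,m=10):
    th0,w0,d,s=x
    def sim(k):
        kn=np.r_[a0,k]; th,w=th0,w0; out=[]
        for i in range(m):
            ad=(kn[i+1]-kn[i])*6
            for j in range(20): th,w=step(th,w,d,s,kn[i]+(kn[i+1]-kn[i])*(j+1)/20,ad)
            out.append((float(th),float(w)))
        return np.array(out)
    tt=np.arange(1,m+1)/6; sg=np.sign(target-th0)
    rf=th0+sg*np.minimum(rate*tt,abs(target-th0)); 
    aeq=target-(.34*s*np.sin(target)+d)/.2
    def res(k):
        o=sim(k); return np.r_[(o[:,0]-rf)/.03,np.maximum(abs(o[:,1])-.18,0)/.02,o[:,1]/.3,np.diff(np.r_[a0,k])/.12,(o[-1,0]+.7*o[-1,1]-rf[-1])/.01,(k-aeq)/2]
    k=least_squares(res,np.full(m,a0),bounds=(-1.,1.),diff_step=1e-3).x; o=sim(k)
    r=np.interp(np.arange(1,n+1)/12,np.arange(m+1)/6,np.r_[a0,k])
    return r,o,aeq
if __name__=="__main__":
    rng=np.random.default_rng(); N=4000
    if os.path.exists("st.pkl"): S=pickle.load(open("st.pkl","rb"))
    else: S=dict(t=get_obs()["time"],a=-.294,X=np.c_[np.full(N,TH0),np.zeros(N),rng.uniform(-.055,.055,N),rng.uniform(.84,1.21,N)])
    X=S["X"]; o=get_obs(); pic=capture("side"); th,c=measure(pic)
    a0=S["a"]; kt,ka=[S["t"]],[a0]
    for v in json.loads("["+sys.argv[1]+"]"):
        kt.append(kt[-1]+1/12); ka.append(np.arcsin(np.clip(np.sin(a0)+v/130,-1,1)))
    def prop(X,t0,t1):
        for i in range(max(0,round((t1-t0)/H))):
            t=t0+i*H; a=np.interp(t+H,kt,ka); ad=(a-np.interp(t,kt,ka))/H
            X[:,0],X[:,1]=step(*X.T,a,ad)
        if t1>t0: X[:,1]+=rng.normal(0,.015*np.sqrt(t1-t0),N)*(abs(X[:,0])<.2599)
        return X
    X=prop(X,S["t"],o["time"])
    W=np.exp(-.5*((X[:,0]-th)/.005)**2)+1e-12; 
    if W.sum()<1: print("PF LOST",X[:,0].mean()); X[:,0]=th; X[:,1]+=rng.normal(0,.05,N); W[:]=1
    X=X[rng.choice(N,N,p=W/W.sum())]
    X[:,2]+=rng.normal(0,.001,N); X[:,3]=np.clip(X[:,3]+rng.normal(0,.008,N),.84,1.21)
    now=get_obs()["time"]; X=prop(X,o["time"],now); x=X.mean(0); a=ka[-1]
    y=(R.T@(o["tool_pos"]-T((0,0,0))))[1]; am=np.arcsin(-y/130)
    print(f"t {now:.2f} meas {th:.4f} cost {c:.1f} | th {x[0]:.4f} w {x[1]:.3f}+-{X[:,1].std():.3f} d {x[2]:.3f}+-{X[:,2].std():.3f} s {x[3]:.2f} | a cmd {a:.3f} meas {am:.3f} z {o['tool_pos'][2]-159:.1f}/{170+130*np.cos(am):.1f} F {np.round(o['contact_force'],1)} grip {o['grip_width']:.1f}")
    pickle.dump(dict(t=now,a=a,X=X),open("st.pkl","wb"))
    if len(sys.argv)>3:
        n=int(sys.argv[3]); r,oo,aeq=plan(x,a,float(sys.argv[2]),float(sys.argv[4]) if len(sys.argv)>4 else .12,n)
        print("aeq %.3f"%aeq,"th",np.round(oo[::2,0],3),"a",np.round(r,3)); print("ty",np.round(130*(np.sin(r)-np.sin(a)),1).tolist(),"tz",np.round(130*(np.cos(a)-np.cos(r)),1).tolist())
E
python3 -m inch '[[0,0,0,0,0],[0,0,0,0,0],[0,0,0,0,0],[0,0,0,0,0],[0,0,0,0,0],[0,0,0,0,0]]'; python3 est.py "" && python3 est.py ""
```

```text
time: 4.78
tool_pos: [476.1, 85.6, 454.7]
tcp_rot: [3.142, -0.0, -0.047]
contact_force: [0.4, -0.1, -0.0]
grip_width: 13.1
finger_force: 30.0
t 4.83 meas -0.2600 cost 0.4 | th -0.2600 w 0.000+-0.000 d 0.000+-0.032 s 1.02 | a cmd -0.294 meas -0.294 z 295.7/294.4 F [ 0.4 -0.1 -0. ] grip 13.1
t 4.88 meas -0.2600 cost 0.5 | th -0.2600 w 0.000+-0.000 d -0.000+-0.032 s 1.02 | a cmd -0.294 meas -0.294 z 295.7/294.4 F [ 1.5  0.2 -1.2] grip 13.2
```

```bash
python3 -m inch '[[0,0.0055,-0.0015,0,0],[0,0.0105,-0.0028,0,0],[0,0.0157,-0.0038,0,0],[0,0.021,-0.0045,0,0]]'; python3 est.py "5.5,10.5,15.7,21"
python3 -m inch '[[0,0.004,-0.0005,0,0],[0,0.008,-0.0008,0,0],[0,0.012,-0.001,0,0],[0,0.0165,-0.0011,0,0]]'; python3 est.py "4,8,12,16.5" 0 4 .1
```

```text
time: 5.22
tool_pos: [475.0, 64.3, 459.8]
tcp_rot: [-3.141, -0.001, -0.047]
contact_force: [0.5, 3.2, 1.6]
grip_width: 12.9
finger_force: 30.0
t 5.27 meas -0.2599 cost 0.4 | th -0.2600 w 0.000+-0.003 d -0.000+-0.032 s 1.02 | a cmd -0.129 meas -0.126 z 300.8/299.0 F [0.5 3.2 1.6] grip 12.9
time: 5.6
tool_pos: [474.3, 47.8, 460.3]
tcp_rot: [3.142, -0.0, -0.047]
contact_force: [0.9, 3.2, 1.3]
grip_width: 13.0
finger_force: 30.0
t 5.65 meas -0.2598 cost 0.4 | th -0.2596 w 0.004+-0.013 d -0.003+-0.031 s 1.02 | a cmd -0.001 meas 0.002 z 301.3/300.0 F [0.9 3.2 1.3] grip 13.0
aeq 0.014 th [-0.26 -0.26 -0.26 -0.26 -0.26] a [-0.001 -0.001 -0.001 -0.   ]
ty [0.0, 0.1, 0.1, 0.1] tz [-0.0, -0.0, -0.0, -0.0]
```

```bash
python3 -m inch '[[0,0.003,0,0,0],[0,0.006,0.0001,0,0],[0,0.009,0.0003,0,0]]'; python3 est.py "3,6,9"
python3 -m inch '[[0,0.003,0.0003,0,0],[0,0.006,0.0006,0,0],[0,0.008,0.0008,0,0]]'; python3 est.py "3,6,8" 0 4 .1
```

```text
time: 5.9
tool_pos: [473.9, 38.9, 459.9]
tcp_rot: [3.141, 0.0, -0.047]
contact_force: [0.6, 2.1, 1.8]
grip_width: 13.1
finger_force: 30.0
t 5.95 meas -0.2602 cost 0.5 | th -0.2596 w 0.003+-0.012 d -0.010+-0.027 s 1.03 | a cmd 0.068 meas 0.070 z 300.9/299.7 F [0.6 2.1 1.8] grip 13.1
time: 6.2
tool_pos: [473.5, 30.9, 459.2]
tcp_rot: [3.141, 0.0, -0.047]
contact_force: [-0.6, 2.6, 2.4]
grip_width: 13.0
finger_force: 30.0
t 6.25 meas -0.2585 cost 0.6 | th -0.2593 w 0.005+-0.014 d -0.015+-0.025 s 1.03 | a cmd 0.130 meas 0.132 z 300.2/298.9 F [-0.6  2.6  2.4] grip 13.0
aeq 0.074 th [-0.26 -0.26 -0.26 -0.26 -0.26] a [0.129 0.128 0.127 0.126]
ty [-0.1, -0.2, -0.3, -0.4] tz [-0.0, -0.0, -0.0, -0.1]
```

```bash
python3 -m inch '[[0,0.002,0.0003,0,0],[0,0.004,0.0006,0,0]]'; python3 est.py "2,4"
python3 -m inch '[[0,0.002,0.0003,0,0],[0,0.003,0.0005,0,0]]'; python3 est.py "2,3" 0 4 .1
```

```text
time: 6.42
tool_pos: [473.3, 27.0, 458.6]
tcp_rot: [3.141, 0.0, -0.047]
contact_force: [0.9, 2.9, 2.7]
grip_width: 12.5
finger_force: 30.0
t 6.47 meas -0.2513 cost 0.7 | th -0.2561 w 0.021+-0.031 d -0.008+-0.025 s 1.03 | a cmd 0.161 meas 0.162 z 299.6/298.3 F [0.9 2.9 2.7] grip 12.5
time: 6.63
tool_pos: [473.1, 24.0, 458.1]
tcp_rot: [3.141, 0.0, -0.047]
contact_force: [-1.8, 2.4, 4.1]
grip_width: 13.4
finger_force: 30.0
t 6.68 meas -0.2340 cost 1.4 | th -0.2289 w 0.117+-0.019 d 0.015+-0.010 s 1.01 | a cmd 0.184 meas 0.185 z 299.1/297.8 F [-1.8  2.4  4.1] grip 13.4
aeq -0.076 th [-0.209 -0.174 -0.142 -0.109 -0.083] a [0.141 0.099 0.081 0.063]
ty [-5.5, -11.0, -13.3, -15.6] tz [-0.9, -1.6, -1.8, -1.9]
```

Lifted off. Following the plan.

```bash
python3 -m inch '[[0,-0.0055,-0.0009,0,0],[0,-0.011,-0.0016,0,0],[0,-0.0133,-0.0018,0,0]]'; python3 est.py "-5.5,-11,-13.3" 0 4 .1
```

```text
time: 6.93
tool_pos: [473.8, 37.7, 460.0]
tcp_rot: [3.14, 0.0, -0.047]
contact_force: [-0.5, -2.4, 2.4]
grip_width: 13.1
finger_force: 30.0
t 6.98 meas -0.1953 cost 3.1 | th -0.1902 w 0.119+-0.020 d 0.015+-0.010 s 1.01 | a cmd 0.081 meas 0.079 z 301.0/299.6 F [-0.5 -2.4  2.4] grip 13.1
aeq -0.076 th [-0.171 -0.138 -0.105 -0.071 -0.044] a [0.065 0.048 0.043 0.037]
ty [-2.1, -4.3, -5.0, -5.7] tz [-0.2, -0.3, -0.3, -0.3]
```

```bash
python3 -m inch '[[0,-0.0021,-0.0002,0,0],[0,-0.0043,-0.0003,0,0],[0,-0.005,-0.0003,0,0],[0,-0.0057,-0.0003,0,0]]'; python3 est.py "-2.1,-4.3,-5,-5.7" 0 4 .1
```

```text
time: 7.32
tool_pos: [474.1, 43.2, 460.2]
tcp_rot: [3.141, -0.0, -0.047]
contact_force: [0.1, -2.0, 2.3]
grip_width: 13.0
finger_force: 30.0
t 7.37 meas -0.1468 cost 5.2 | th -0.1420 w 0.115+-0.025 d 0.017+-0.009 s 1.02 | a cmd 0.037 meas 0.036 z 301.2/299.9 F [ 0.1 -2.   2.3] grip 13.0
aeq -0.086 th [-0.124 -0.09  -0.057 -0.026 -0.006] a [0.024 0.012 0.007 0.001]
ty [-1.6, -3.3, -4.0, -4.6] tz [-0.1, -0.1, -0.1, -0.1]
```

```bash
python3 -m inch '[[0,-0.0016,-0.0001,0,0],[0,-0.0033,-0.0001,0,0],[0,-0.004,-0.0001,0,0],[0,-0.0046,-0.0001,0,0]]'; python3 est.py "-1.6,-3.3,-4,-4.6" 0 4 .1
```

```text
time: 7.7
tool_pos: [474.3, 47.8, 460.4]
tcp_rot: [3.141, -0.0, -0.047]
contact_force: [-1.5, -2.4, 3.4]
grip_width: 13.2
finger_force: 30.0
t 7.75 meas -0.1006 cost 7.4 | th -0.0953 w 0.116+-0.026 d 0.019+-0.007 s 1.04 | a cmd 0.002 meas 0.001 z 301.4/300.0 F [-1.5 -2.4  3.4] grip 13.2
aeq -0.097 th [-0.076 -0.031  0.029  0.12   0.26 ] a [-0.003 -0.009 -0.008 -0.007]
ty [-0.7, -1.4, -1.2, -1.1] tz [0.0, 0.0, 0.0, 0.0]
```

```bash
python3 - <<'E'
s=open("est.py").read()
s=s.replace("def step(th,w,d,s,a,ad):","def step(th,w,d,s,a,ad,stop=True):").replace("    lo,hi=th<=","    if not stop: return th,w\n    lo,hi=th<=")
s=s.replace("*(j+1)/20,ad)","*(j+1)/20,ad,False)").replace(".34*s*np.sin(th)+",".34*s*th+")
s=s.replace("np.full(m,a0),bounds=(-1.,1.),diff_step=1e-3","np.full(m,a0),method='lm'")
open("est.py","w").write(s)
E
python3 est.py "" 0 4 .1
```

```text
t 7.80 meas -0.0938 cost 7.5 | th -0.0884 w 0.121+-0.024 d 0.020+-0.006 s 1.05 | a cmd 0.002 meas 0.001 z 301.4/300.0 F [-0.2 -2.7  4. ] grip 13.1
aeq -0.100 th [-0.069 -0.035 -0.012 -0.001  0.002] a [-0.017 -0.036 -0.048 -0.06 ]
ty [-2.5, -5.0, -6.5, -8.0] tz [0.0, 0.1, 0.1, 0.2]
```

```bash
python3 -m inch '[[0,-0.0025,0,0,0],[0,-0.005,0.0001,0,0],[0,-0.0065,0.0001,0,0],[0,-0.008,0.0002,0,0]]'; python3 est.py "-2.5,-5,-6.5,-8" 0 4 .1
```

```text
time: 8.13
tool_pos: [474.7, 56.0, 460.1]
tcp_rot: [3.142, -0.0, -0.047]
contact_force: [-0.6, -2.0, 2.4]
grip_width: 12.8
finger_force: 30.0
t 8.18 meas -0.0498 cost 9.4 | th -0.0446 w 0.103+-0.023 d 0.020+-0.004 s 1.05 | a cmd -0.060 meas -0.062 z 301.1/299.8 F [-0.6 -2.   2.4] grip 12.8
aeq -0.102 th [-0.029 -0.007  0.001  0.001  0.   ] a [-0.074 -0.088 -0.101 -0.113]
ty [-1.8, -3.7, -5.3, -6.9] tz [0.1, 0.3, 0.4, 0.6]
```

```bash
cat > ov.py <<'E'
from h import *
import sys
s=capture("side");th=float(sys.argv[1]);T=stand_T(654,39.5,-.047)
im=cv2.resize(s["color"][110:250,200:440,::-1],None,fx=3.3,fy=3.3,interpolation=cv2.INTER_CUBIC)
def pl(pts,col):
    q=np.array([(proj(s,T(x))-[200,110])*3.3 for x in pts]).astype(np.int32); cv2.polylines(im,[q],True,col,1)
for h in(-20,20): pl([rx(th,(x,y,h)) for x,y in((-95,-250),(-95,250),(95,250),(95,-250))],(255,0,0))
cv2.imwrite(sys.argv[2],im)
E
python3 -m inch '[[0,-0.0018,0.0001,0,0],[0,-0.0037,0.0003,0,0],[0,-0.0053,0.0004,0,0],[0,-0.0069,0.0006,0,0]]'; python3 ov.py 0 pics/lev.png;python3 est.py "-1.8,-3.7,-5.3,-6.9" 0 4 .1
```

```text
time: 8.52
tool_pos: [475.0, 62.8, 459.6]
tcp_rot: [3.141, -0.0, -0.047]
contact_force: [-0.1, -2.4, 2.5]
grip_width: 12.7
finger_force: 30.0
t 8.62 meas -0.0153 cost 10.7 | th -0.0128 w 0.051+-0.021 d 0.020+-0.003 s 1.04 | a cmd -0.113 meas -0.116 z 300.4/299.1 F [ 1.  -1.8  1. ] grip 13.1
aeq -0.100 th [-0.006  0.     0.001  0.    -0.   ] a [-0.117 -0.121 -0.122 -0.123]
ty [-0.5, -1.0, -1.2, -1.3] tz [0.1, 0.1, 0.1, 0.2]
```

View pics/lev.png

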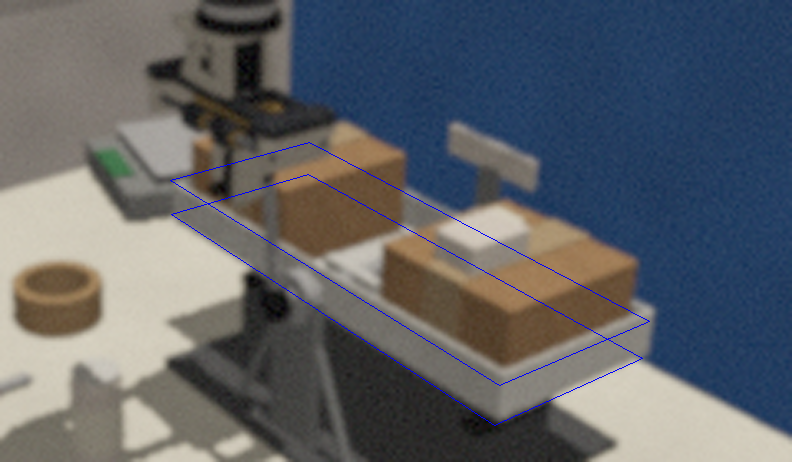

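Model at level and the tray agree within a pixel (near lower corner at crop (497,424)), so the tray is near level. Holding.

```bash
python3 -m inch '[[0,-0.0005,0.0001,0,0],[0,-0.001,0.0001,0,0],[0,-0.0012,0.0001,0,0],[0,-0.0013,0.0002,0,0]]'; python3 est.py "-.5,-1,-1.2,-1.3" 0 6 .1
```

```text
time: 8.95
tool_pos: [475.1, 63.9, 459.3]
tcp_rot: [3.141, -0.0, -0.047]
contact_force: [1.5, -1.9, 2.0]
grip_width: 13.4
finger_force: 30.0Traceback (most recent call last):
  File "est.py", line 58, in <module>
    for v in json.loads("["+sys.argv[1]+"]"):
             ~~~~~~~~~~^^^^^^^^^^^^^^^^^^^^^
    return _default_decoder.decode(s)
           ~~~~~~~~~~~~~~~~~~~~~~~^^^
    obj, end = self.raw_decode(s, idx=_w(s, 0).end())
               ~~~~~~~~~~~~~~~^^^^^^^^^^^^^^^^^^^^^^^
    raise JSONDecodeError("Expecting value", s, err.value) from None
json.decoder.JSONDecodeError: Expecting value: line 1 column 2 (char 1)
```

```bash
python3 est.py "-0.5,-1,-1.2,-1.3" 0 6 .1
```

```text
t 9.05 meas -0.0012 cost 11.3 | th -0.0006 w 0.010+-0.020 d 0.020+-0.002 s 1.04 | a cmd -0.123 meas -0.123 z 300.3/299.0 F [ 1.6 -2.3  1.3] grip 12.6
aeq -0.100 th [ 0.  0. -0. -0. -0.] a [-0.119 -0.115 -0.111 -0.108 -0.105 -0.103]
ty [0.6, 1.1, 1.6, 2.0, 2.3, 2.7] tz [-0.1, -0.1, -0.2, -0.2, -0.3, -0.3]
```

```bash
python3 -m inch '[[0,0.0006,0,0,0],[0,0.0011,-0.0001,0,0],[0,0.0016,-0.0002,0,0],[0,0.002,-0.0002,0,0],[0,0.0023,-0.0003,0,0],[0,0.0027,-0.0003,0,0]]'; python3 est.py "0.6,1.1,1.6,2,2.3,2.7" 0 6 .1
```

```text
time: 9.55
tool_pos: [475.0, 61.2, 459.6]
tcp_rot: [-3.141, -0.0, -0.047]
contact_force: [1.1, -1.0, 0.7]
grip_width: 13.1
finger_force: 30.0
t 9.60 meas -0.0090 cost 11.1 | th -0.0094 w -0.021+-0.018 d 0.019+-0.002 s 1.03 | a cmd -0.102 meas -0.102 z 300.6/299.3 F [ 1.1 -1.   0.7] grip 13.1
aeq -0.096 th [-0.011 -0.007 -0.001  0.001  0.   ] a [-0.078 -0.054 -0.055 -0.056 -0.066 -0.076]
ty [3.1, 6.3, 6.1, 5.9, 4.7, 3.5] tz [-0.3, -0.5, -0.5, -0.5, -0.4, -0.3]
```

```bash
python3 -m inch '[[0,0.0031,-0.0003,0,0],[0,0.0063,-0.0005,0,0],[0,0.0061,-0.0005,0,0],[0,0.0059,-0.0005,0,0],[0,0.0047,-0.0004,0,0],[0,0.0035,-0.0003,0,0]]'; python3 est.py "3.1,6.3,6.1,5.9,4.7,3.5" 0 6 .1
```

```text
time: 10.1
tool_pos: [474.8, 57.8, 459.9]
tcp_rot: [3.141, -0.0, -0.047]
contact_force: [2.1, 1.1, 0.9]
grip_width: 12.6
finger_force: 30.0
t 10.15 meas -0.0104 cost 11.0 | th -0.0094 w 0.016+-0.018 d 0.019+-0.002 s 1.03 | a cmd -0.075 meas -0.076 z 300.9/299.6 F [2.1 1.1 0.9] grip 12.6
aeq -0.095 th [-0.007 -0.001  0.     0.    -0.   ] a [-0.078 -0.082 -0.087 -0.093 -0.097 -0.101]
ty [-0.4, -0.8, -1.6, -2.3, -2.8, -3.3] tz [0.0, 0.1, 0.1, 0.2, 0.2, 0.3]
```

```bash
python3 -m inch '[[0,-0.0004,0,0,0],[0,-0.0008,0.0001,0,0],[0,-0.0016,0.0001,0,0],[0,-0.0023,0.0002,0,0],[0,-0.0028,0.0002,0,0],[0,-0.0033,0.0003,0,0]]'; python3 est.py "-0.4,-0.8,-1.6,-2.3,-2.8,-3.3" 0 7 .1
```

```text
time: 10.65
tool_pos: [474.9, 61.0, 459.6]
tcp_rot: [3.141, -0.0, -0.047]
contact_force: [2.1, -0.0, 2.0]
grip_width: 13.1
finger_force: 30.0
t 10.70 meas -0.0048 cost 11.2 | th -0.0044 w 0.003+-0.017 d 0.019+-0.002 s 1.03 | a cmd -0.101 meas -0.100 z 300.6/299.3 F [ 2.1 -0.   2. ] grip 13.1
aeq -0.094 th [-0.004 -0.002 -0.     0.     0.   ] a [-0.095 -0.088 -0.088 -0.089 -0.09  -0.092 -0.094]
ty [0.8, 1.6, 1.6, 1.6, 1.3, 1.1, 0.9] tz [-0.1, -0.2, -0.2, -0.1, -0.1, -0.1, -0.1]
```

Very stable; longer steps now.

```bash
python3 -m inch '[[0,0.0008,-0.0001,0,0],[0,0.0016,-0.0002,0,0],[0,0.0016,-0.0002,0,0],[0,0.0016,-0.0001,0,0],[0,0.0013,-0.0001,0,0],[0,0.0011,-0.0001,0,0],[0,0.0009,-0.0001,0,0]]'; python3 est.py "0.8,1.6,1.6,1.6,1.3,1.1,0.9" 0 7 .1
```

```text
time: 11.28
tool_pos: [474.9, 60.1, 459.7]
tcp_rot: [3.141, -0.0, -0.047]
contact_force: [3.0, -1.8, 0.1]
grip_width: 12.9
finger_force: 30.0
t 11.33 meas -0.0028 cost 11.3 | th -0.0027 w 0.002+-0.018 d 0.019+-0.002 s 1.03 | a cmd -0.094 meas -0.094 z 300.7/299.4 F [ 3.  -1.8  0.1] grip 12.9
aeq -0.094 th [-0.002 -0.001 -0.     0.     0.   ] a [-0.091 -0.089 -0.09  -0.09  -0.092 -0.093 -0.094]
ty [0.3, 0.6, 0.5, 0.4, 0.3, 0.1, -0.0] tz [-0.0, -0.1, -0.0, -0.0, -0.0, -0.0, 0.0]
```

```bash
python3 -m inch '[[0,0.0003,0,0,0],[0,0.0006,-0.0001,0,0],[0,0.0005,0,0,0],[0,0.0004,0,0,0],[0,0.0003,0,0,0],[0,0.0001,0,0,0],[0,0,0,0,0]]'; python3 est.py "0.3,0.6,0.5,0.4,0.3,0.1,0" 0 7 .1
```

```text
time: 11.92
tool_pos: [474.9, 60.1, 459.7]
tcp_rot: [3.141, -0.0, -0.047]
contact_force: [3.1, -1.8, 0.9]
grip_width: 13.2
finger_force: 30.0
t 11.97 meas -0.0001 cost 11.5 | th 0.0001 w 0.004+-0.017 d 0.019+-0.002 s 1.03 | a cmd -0.094 meas -0.094 z 300.7/299.4 F [ 3.1 -1.8  0.9] grip 13.2
aeq -0.094 th [ 0.001  0.001  0.    -0.    -0.   ] a [-0.096 -0.098 -0.098 -0.098 -0.097 -0.097 -0.096]
ty [-0.3, -0.5, -0.6, -0.6, -0.5, -0.4, -0.3] tz [0.0, 0.1, 0.1, 0.1, 0.0, 0.0, 0.0]
```

```bash
python3 -m inch '[[0,-0.0003,0,0,0],[0,-0.0005,0.0001,0,0],[0,-0.0006,0.0001,0,0],[0,-0.0006,0.0001,0,0],[0,-0.0005,0,0,0],[0,-0.0004,0,0,0],[0,-0.0003,0,0,0]]'; python3 est.py "-0.3,-0.5,-0.6,-0.6,-0.5,-0.4,-0.3" 0 7 .1
```

```text
time: 12.55
tool_pos: [474.9, 60.4, 459.6]
tcp_rot: [3.142, 0.0, -0.047]
contact_force: [3.6, -1.2, 1.1]
grip_width: 13.1
finger_force: 30.0
t 12.60 meas 0.0017 cost 11.5 | th 0.0018 w -0.000+-0.018 d 0.019+-0.002 s 1.03 | a cmd -0.096 meas -0.096 z 300.6/299.4 F [ 3.6 -1.2  1.1] grip 13.1
aeq -0.094 th [ 0.002  0.001  0.    -0.    -0.   ] a [-0.097 -0.099 -0.098 -0.097 -0.096 -0.095 -0.094]
ty [-0.2, -0.3, -0.2, -0.1, 0.0, 0.2, 0.3] tz [0.0, 0.0, 0.0, 0.0, -0.0, -0.0, -0.0]
```

```bash
python3 -m inch '[[0,-0.0003,0,0,0],[0,-0.0005,0,0,0],[0,-0.0005,0,0,0],[0,-0.0004,0,0,0],[0,-0.0003,0,0,0],[0,-0.0001,0,0,0],[0,0,0,0,0]]'; python3 est.py "-0.3,-0.5,-0.5,-0.4,-0.3,-0.1,0" 0 7 .1
```

```text
time: 13.18
tool_pos: [474.9, 60.4, 459.7]
tcp_rot: [3.142, -0.0, -0.047]
contact_force: [4.0, -0.8, 0.5]
grip_width: 13.2
finger_force: 30.0
t 13.23 meas 0.0001 cost 11.4 | th -0.0005 w -0.006+-0.018 d 0.019+-0.002 s 1.03 | a cmd -0.096 meas -0.096 z 300.7/299.4 F [ 4.  -0.8  0.5] grip 13.2
aeq -0.094 th [-0.001 -0.001 -0.     0.     0.   ] a [-0.092 -0.087 -0.087 -0.087 -0.088 -0.089 -0.091]
ty [0.6, 1.2, 1.2, 1.2, 1.1, 0.9, 0.7] tz [-0.1, -0.1, -0.1, -0.1, -0.1, -0.1, -0.1]
```

```bash
python3 -m inch '[[0,0.0006,-0.0001,0,0],[0,0.0011,-0.0001,0,0],[0,0.001,-0.0001,0,0],[0,0.0009,-0.0001,0,0],[0,0.0008,-0.0001,0,0],[0,0.0006,-0.0001,0,0],[0,0.0005,0,0,0]]'; python3 est.py "0.6,1.1,1,0.9,0.8,0.6,0.5" 0 7 .1
```

```text
time: 13.82
tool_pos: [474.9, 59.9, 459.7]
tcp_rot: [3.141, -0.0, -0.047]
contact_force: [3.7, -0.8, 0.7]
grip_width: 13.1
finger_force: 30.0
t 13.87 meas -0.0027 cost 11.4 | th -0.0029 w -0.003+-0.017 d 0.019+-0.002 s 1.03 | a cmd -0.092 meas -0.092 z 300.7/299.4 F [ 3.7 -0.8  0.7] grip 13.1
aeq -0.093 th [-0.003 -0.002 -0.     0.     0.   ] a [-0.088 -0.083 -0.084 -0.085 -0.087 -0.089 -0.091]
ty [0.6, 1.2, 1.1, 1.0, 0.7, 0.4, 0.1] tz [-0.1, -0.1, -0.1, -0.1, -0.1, -0.0, -0.0]
```

```bash
python3 -m inch '[[0,0.0006,-0.0001,0,0],[0,0.0012,-0.0001,0,0],[0,0.0011,-0.0001,0,0],[0,0.001,-0.0001,0,0],[0,0.0007,-0.0001,0,0],[0,0.0004,0,0,0],[0,0.0001,0,0,0]]'; python3 est.py "0.6,1.2,1.1,1,0.7,0.4,0.1" 0 7 .1
```

```text
time: 14.45
tool_pos: [474.9, 59.8, 459.8]
tcp_rot: [3.141, -0.0, -0.047]
contact_force: [4.4, -1.5, -0.2]
grip_width: 13.0
finger_force: 30.0
t 14.50 meas 0.0019 cost 11.5 | th 0.0023 w 0.011+-0.018 d 0.019+-0.002 s 1.03 | a cmd -0.091 meas -0.092 z 300.8/299.5 F [ 4.4 -1.5 -0.2] grip 13.0
aeq -0.094 th [ 0.003  0.002  0.    -0.    -0.   ] a [-0.1   -0.109 -0.109 -0.109 -0.106 -0.103 -0.099]
ty [-1.2, -2.3, -2.3, -2.3, -1.9, -1.5, -1.0] tz [0.1, 0.2, 0.2, 0.2, 0.2, 0.1, 0.1]
```

One more hold step, then plan the lowering.

```bash
python3 -m inch '[[0,-0.0012,0.0001,0,0],[0,-0.0023,0.0002,0,0],[0,-0.0023,0.0002,0,0],[0,-0.0023,0.0002,0,0],[0,-0.0019,0.0002,0,0],[0,-0.0015,0.0001,0,0],[0,-0.001,0.0001,0,0]]'; python3 est.py "-1.2,-2.3,-2.3,-2.3,-1.9,-1.5,-1.0" 0.29 5 .1
```

```text
time: 15.08
tool_pos: [474.9, 60.8, 459.6]
tcp_rot: [-3.142, -0.0, -0.047]
contact_force: [3.9, -1.1, 0.9]
grip_width: 13.0
finger_force: 30.0
t 15.13 meas 0.0076 cost 11.7 | th 0.0074 w 0.003+-0.018 d 0.019+-0.002 s 1.03 | a cmd -0.099 meas -0.099 z 300.6/299.4 F [ 3.9 -1.1  0.9] grip 13.0
aeq -0.306 th [0.012 0.045 0.089 0.128 0.154] a [-0.052 -0.005 -0.007 -0.008 -0.03 ]
ty [6.1, 12.3, 12.0, 11.8, 8.9] tz [-0.5, -0.6, -0.6, -0.6, -0.6]
```

```bash
python3 -m inch '[[0,0.005,-0.0004,0,0],[0,0.01,-0.0006,0,0],[0,0.01,-0.0006,0,0],[0,0.01,-0.0006,0,0],[0,0.008,-0.0005,0,0]]'; python3 est.py "5,10,10,10,8" 0.29 4 .1
```

```text
time: 15.55
tool_pos: [474.5, 52.6, 460.3]
tcp_rot: [-3.142, -0.0, -0.048]
contact_force: [3.1, 1.2, 1.9]
grip_width: 13.1
finger_force: 30.0
t 15.60 meas 0.0247 cost 12.2 | th 0.0300 w 0.099+-0.017 d 0.019+-0.002 s 1.03 | a cmd -0.037 meas -0.036 z 301.3/299.9 F [3.1 1.2 1.9] grip 13.1
aeq -0.305 th [0.047 0.082 0.116 0.15  0.176] a [-0.065 -0.092 -0.107 -0.122]
ty [-3.5, -7.1, -9.0, -10.9] tz [0.2, 0.5, 0.6, 0.9]
```

```bash
python3 -m inch '[[0,-0.0035,0.0002,0,0],[0,-0.0071,0.0005,0,0],[0,-0.009,0.0006,0,0],[0,-0.0109,0.0009,0,0]]'; python3 est.py "-3.5,-7.1,-9,-10.9" 0.29 4 .1
```

```text
time: 15.93
tool_pos: [475.0, 63.8, 459.2]
tcp_rot: [3.14, 0.0, -0.047]
contact_force: [1.8, -1.9, 5.1]
grip_width: 12.8
finger_force: 30.0
t 15.98 meas 0.0717 cost 13.3 | th 0.0764 w 0.117+-0.016 d 0.019+-0.002 s 1.03 | a cmd -0.122 meas -0.122 z 300.2/299.0 F [ 1.8 -1.9  5.1] grip 12.8
aeq -0.306 th [0.095 0.129 0.162 0.196 0.222] a [-0.14  -0.159 -0.166 -0.174]
ty [-2.4, -4.8, -5.7, -6.7] tz [0.3, 0.7, 0.8, 1.0]
```

```bash
python3 -m inch '[[0,-0.0024,0.0003,0,0],[0,-0.0048,0.0007,0,0],[0,-0.0057,0.0008,0,0],[0,-0.0067,0.001,0,0]]'; python3 est.py "-2.4,-4.8,-5.7,-6.7" 0.28 4 .09
```

```text
time: 16.32
tool_pos: [475.3, 70.5, 458.1]
tcp_rot: [3.141, 0.0, -0.047]
contact_force: [1.5, -2.8, 3.1]
grip_width: 12.9
finger_force: 30.0
t 16.37 meas 0.1118 cost 14.0 | th 0.1169 w 0.098+-0.018 d 0.019+-0.002 s 1.03 | a cmd -0.174 meas -0.175 z 299.1/298.0 F [ 1.5 -2.8  3.1] grip 12.9
aeq -0.299 th [0.133 0.163 0.193 0.224 0.248] a [-0.18  -0.186 -0.19  -0.193]
ty [-0.8, -1.6, -2.0, -2.5] tz [0.1, 0.3, 0.4, 0.5]
```

```bash
python3 -m inch '[[0,-0.0008,0.0001,0,0],[0,-0.0016,0.0003,0,0],[0,-0.002,0.0004,0,0],[0,-0.0025,0.0005,0,0]]'; python3 est.py "-0.8,-1.6,-2,-2.5" 0.275 4 .08
```

```text
time: 16.7
tool_pos: [475.5, 72.9, 457.6]
tcp_rot: [3.141, 0.0, -0.047]
contact_force: [1.7, -2.1, 2.1]
grip_width: 13.2
finger_force: 30.0
t 16.75 meas 0.1427 cost 14.3 | th 0.1475 w 0.079+-0.020 d 0.019+-0.002 s 1.03 | a cmd -0.193 meas -0.193 z 298.6/297.6 F [ 1.7 -2.1  2.1] grip 13.2
aeq -0.292 th [0.161 0.187 0.215 0.243 0.263] a [-0.196 -0.198 -0.201 -0.205]
ty [-0.3, -0.6, -1.0, -1.5] tz [0.1, 0.1, 0.2, 0.3]
```

```bash
python3 -m inch '[[0,-0.0003,0.0001,0,0],[0,-0.0006,0.0001,0,0],[0,-0.001,0.0002,0,0],[0,-0.0015,0.0003,0,0]]'; python3 est.py "-0.3,-0.6,-1,-1.5" 0.275 4 .08
```

```text
time: 17.08
tool_pos: [475.5, 74.4, 457.4]
tcp_rot: [3.141, 0.0, -0.047]
contact_force: [2.5, -2.2, 3.1]
grip_width: 13.2
finger_force: 30.0
t 17.13 meas 0.1698 cost 14.6 | th 0.1739 w 0.072+-0.019 d 0.019+-0.002 s 1.02 | a cmd -0.205 meas -0.205 z 298.4/297.3 F [ 2.5 -2.2  3.1] grip 13.2
aeq -0.289 th [0.186 0.214 0.241 0.263 0.275] a [-0.205 -0.205 -0.209 -0.214]
ty [-0.0, -0.0, -0.6, -1.1] tz [0.0, 0.0, 0.1, 0.2]
```

```bash
python3 -m inch '[[0,-0.0001,0,0,0],[0,-0.0003,0,0,0],[0,-0.0008,0.0001,0,0],[0,-0.0013,0.0002,0,0]]'; python3 est.py "-0.1,-0.3,-0.8,-1.3" 0.275 4 .07
```

```text
time: 17.47
tool_pos: [475.6, 75.8, 457.2]
tcp_rot: [-3.142, 0.0, -0.047]
contact_force: [1.4, -2.4, 3.2]
grip_width: 12.7
finger_force: 30.0
t 17.52 meas 0.1959 cost 14.8 | th 0.2003 w 0.075+-0.019 d 0.019+-0.002 s 1.02 | a cmd -0.215 meas -0.216 z 298.2/297.0 F [ 1.4 -2.4  3.2] grip 12.7
aeq -0.286 th [0.213 0.237 0.258 0.271 0.276] a [-0.224 -0.232 -0.238 -0.244]
ty [-1.1, -2.1, -2.9, -3.7] tz [0.2, 0.5, 0.7, 0.9]
```

```bash
python3 -m inch '[[0,-0.0011,0.0002,0,0],[0,-0.0021,0.0005,0,0],[0,-0.0029,0.0007,0,0],[0,-0.0037,0.0009,0,0]]'; python3 est.py "-1.1,-2.1,-2.9,-3.7" 0.275 4 .07
```

```text
time: 17.85
tool_pos: [475.7, 79.6, 456.3]
tcp_rot: [-3.142, 0.0, -0.047]
contact_force: [0.8, -2.5, 3.4]
grip_width: 13.1
finger_force: 30.0
t 17.90 meas 0.2226 cost 14.8 | th 0.2263 w 0.067+-0.019 d 0.018+-0.002 s 1.01 | a cmd -0.245 meas -0.246 z 297.3/296.1 F [ 0.8 -2.5  3.4] grip 13.1
aeq -0.284 th [0.237 0.259 0.272 0.276 0.276] a [-0.246 -0.247 -0.255 -0.263]
ty [-0.2, -0.4, -1.3, -2.3] tz [0.0, 0.1, 0.3, 0.6]
```

```bash
python3 -m inch '[[0,-0.0003,0,0,0],[0,-0.0006,0.0001,0,0],[0,-0.0012,0.0003,0,0],[0,-0.0018,0.0005,0,0]]'; python3 est.py "-0.3,-0.6,-1.2,-1.8" 0.275 4 .07
```

```text
time: 18.23
tool_pos: [475.8, 81.2, 455.7]
tcp_rot: [3.142, 0.0, -0.047]
contact_force: [0.2, -2.6, 3.6]
grip_width: 12.7
finger_force: 30.0
t 18.28 meas 0.2428 cost 14.8 | th 0.2465 w 0.054+-0.019 d 0.018+-0.002 s 1.01 | a cmd -0.259 meas -0.259 z 296.7/295.7 F [ 0.2 -2.6  3.6] grip 12.7
aeq -0.281 th [0.255 0.27  0.276 0.276 0.275] a [-0.262 -0.266 -0.275 -0.283]
ty [-0.4, -0.9, -2.0, -3.1] tz [0.1, 0.2, 0.5, 0.9]
```

```bash
python3 -m inch '[[0,0,0,0,0],[0,0,0,0,0],[0,0,0,0,0],[0,0,0,0,0]]'; python3 est.py "0,0,0,0"
python3 -m inch '[[0,0.001,-0.0002,0,0],[0,0.002,-0.0005,0,0],[0,0.003,-0.0008,0,0]]'; python3 est.py "1,2,3"
```

```text
time: 18.62
tool_pos: [475.8, 81.2, 455.7]
tcp_rot: [3.142, 0.0, -0.047]
contact_force: [0.4, -3.2, 2.9]
grip_width: 13.2
finger_force: 30.0
t 18.67 meas 0.2665 cost 14.9 | th 0.2599 w 0.001+-0.007 d 0.018+-0.003 s 1.01 | a cmd -0.259 meas -0.259 z 296.7/295.7 F [ 0.4 -3.2  2.9] grip 13.2
time: 18.92
tool_pos: [475.7, 78.2, 456.5]
tcp_rot: [-3.141, 0.0, -0.047]
contact_force: [0.4, -0.8, 1.2]
grip_width: 13.2
finger_force: 30.0
PF LOST 0.25998301642968147
t 18.97 meas 0.2875 cost 14.7 | th 0.2593 w -0.016+-0.026 d 0.018+-0.003 s 1.01 | a cmd -0.235 meas -0.235 z 297.5/296.4 F [ 0.4 -0.8  1.2] grip 13.2
```

```bash
python3 -m inch '[[0,0,0,0,0],[0,0,0,0,0]]'; python3 est.py "0,0"
python3 -m inch '[[0,0,0,0,0],[0,0,0,0,0]]'; python3 est.py "0,0"; python3 -c "
from est import *
print(measure(capture('side')))"
```

```text
time: 19.13
tool_pos: [475.7, 78.2, 456.5]
tcp_rot: [-3.142, 0.0, -0.047]
contact_force: [0.2, -2.1, 1.0]
grip_width: 13.3
finger_force: 30.0
PF LOST 0.25743324360379966
t 19.18 meas 0.2875 cost 14.7 | th 0.2591 w -0.021+-0.032 d 0.019+-0.003 s 1.01 | a cmd -0.235 meas -0.235 z 297.5/296.4 F [ 0.2 -2.1  1. ] grip 13.3
time: 19.35
tool_pos: [475.7, 78.2, 456.5]
tcp_rot: [3.142, 0.0, -0.047]
contact_force: [1.4, -1.4, 0.9]
grip_width: 13.3
finger_force: 30.0
PF LOST 0.256471968400405
t 19.40 meas 0.2875 cost 14.7 | th 0.2589 w -0.025+-0.036 d 0.019+-0.003 s 1.01 | a cmd -0.235 meas -0.235 z 297.5/296.4 F [ 1.4 -1.4  0.9] grip 13.3
(np.float64(0.2874798148000488), np.float32(14.718066))
```

The tray rests steady on the opposite stop. Next: relax the handle to its neutral angle, then release.

```bash
python3 -m inch '[[0,0.0108,-0.0021,0,0],[0,0.0212,-0.0033,0,0],[0,0.0303,-0.0036,0,0],[0,0.0394,-0.0033,0,0],[0,0.0484,-0.0023,0,0],[0,0.0574,-0.0007,0,0],[0,0.0637,0.0008,0,0],[0,0.0668,0.0017,0,0]]'; python3 -m inch '[[0,0,0,0,0],[0,0,0,0,0],[0,0,0,0,0]]'
python3 -c "
from est import *
print(measure(capture('side')),get_obs()['contact_force'])"
```

```text
time: 20.12
tool_pos: [472.4, 10.4, 454.7]
tcp_rot: [3.141, 0.001, -0.048]
contact_force: [-0.5, 2.0, 1.3]
grip_width: 13.2
finger_force: 30.0
time: 20.37
tool_pos: [472.4, 11.6, 454.9]
tcp_rot: [3.141, 0.001, -0.047]
contact_force: [-1.1, 1.5, 3.3]
grip_width: 13.0
finger_force: 30.0
(np.float64(0.2870418405232538), np.float32(14.677753)) [-0.92872444  0.85486823  2.80932565]
```

```bash
python3 -m inch '[[0,0,0,0,0.4],[0,0,0,0,0.6],[0,0,0,0,0.8],[0,0,0,0,1],[0,0,0,0,1],[0,0,0,0,1],[0,0,0,0,1],[0,0,0,0,1]]'; python3 -m inch '[[0,0,0,0,1],[0,0,0,0,1],[0,0,-0.01,0,1],[0,0,-0.03,0,1],[0,0,-0.06,0,1],[0,0,-0.09,0,1],[0,0,-0.12,0,1],[0,0,-0.12,0,1]]'
python3 -m inch '[[0,0,0,0,1],[0,0,0,0,1],[0,0,0,0,1],[0,0,0,0,1]]'
python3 -c "
from est import *
print(measure(capture('side')),get_obs()['contact_force'])"; python3 ov.py 0.26 pics/end.png
```

```text
time: 21.08
tool_pos: [472.6, 11.5, 454.9]
tcp_rot: [3.141, 0.0, -0.047]
contact_force: [-0.1, -0.9, 0.6]
grip_width: 61.7
finger_force: 0.0
time: 21.75
tool_pos: [472.2, 11.5, 580.7]
tcp_rot: [3.141, -0.011, -0.047]
contact_force: [0.2, -0.8, 1.1]
grip_width: 91.7
finger_force: 0.0
time: 22.08
tool_pos: [472.6, 11.4, 573.6]
tcp_rot: [-3.141, 0.003, -0.047]
contact_force: [-0.2, -0.2, 0.2]
grip_width: 92.0
finger_force: 0.0
(np.float64(0.28840069445165256), np.float32(14.715772)) [ 0.33005341 -0.44818998  0.30401271]
```

View pics/end.png

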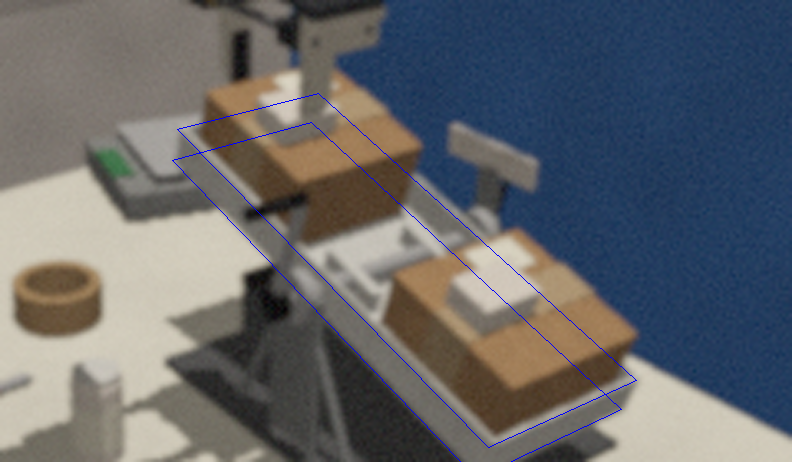

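The -y end is down on its stop and matches the +0.26 overlay. The handle at crop (275,207) is free, and the gripper is clear above it.

```bash
python3 -c "
from plant import *
print(close_job())"
```

```text
the job is handed in; nothing more can be done
None
```

The tray was lifted off its stop, floated within about 2 degrees of level for about 6.5 s by camera measurement, eased onto the opposite stop at roughly 0.07 rad/s, and released; the job is handed in at about 22 s.

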